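Close a two-part plaster mould in its turnbuckle clamp

ROBOT

A 6-joint arm with a two-finger parallel gripper is mounted at the origin on a cart in front of the work surface, level with it; the furniture and walls round the work are solid. World frame = base frame: x ahead of the robot, y to its left, z up, the work surface at z = 0. Lengths are in mm, angles in rad, forces in N, time in s.
With the tool pointing down it reaches from about 275 to 1000 mm from the base axis. Payload 8.4 kg.
Tool frame: the origin (TCP) lies on the centre line of the jaws, within the pads' length; the fingertips stand 17 mm ahead of it and the grasp point (between the pads) lies 2 mm behind it (r.tcp_to_tips is the z of the fingertips in the tool frame, in mm); z points along the fingers, y is the direction in which the jaws open and shut (so a half turn about z gives the same grasp; the last joint's range is limited). The gripper opens to 85 mm and grips with 20 to 120 N. Pads are 22 mm wide; open, the fingers measure 114 mm over their backs; the gripper's body (76 mm by 85 mm) begins 54 mm behind the grasp point. The pads swing forward as they close: fully open they stand 13 mm farther back than shut.
Start: joints at [-1.339, 0.353, 1.633, -0, 1.155, -0.002], TCP at [144.796, -607.999, 248.281] pointing down, gripper open.
Joint ranges: [-2.63, 2.63], [-0.92, 2.1], [0.06, 2.66], [-1.3, 4.44], [0, 2.69], [-3.02, 3.02]. Speed limits (rad/s): [2.22, 2.22, 2.79, 3.14, 3.14, 3.14].

INTERFACE

Orientations are given as [roll, pitch, yaw] about the fixed x, y, z axes, in that order (R = Rz(yaw) Ry(pitch) Rx(roll)).
In Python, from rig import r, cams, job gives the robot as it stands.
- The arm moves only by the tool drive_tool, never from a script. Its argument "deltas" is a list of rows, each a list of 4 numbers: the shift along the tool's x, y, z in cm, then the turn about the tool's z in rad. In form: [[x, y, z, roll], ...]. A call has 1 to 12 rows; each row shifts and turns the commanded pose from where the row before left it, along the tool's axes as they then stand; what a row does not reach is not made up. A row lasts 1/12 s, in which the tool goes at most 41.7 mm and 7.16 degrees, less where a joint would pass 70% of its speed; a pose out of reach is approached as far as the arm can. A call with a gripper value outside its range is refused whole. "jaw" is the closure, from 0 (fully open) to 1 (shut), set as the call begins (left out, the last holds). The fingers move at their own pace and stop on an object; "force" is the grip in N (left out, the last holds). Time passes only in rows, so rows that do not move let the fingers close. It gives the time, the measured TCP pose, the force and the opening at its end, in the units of the state.
- r.sense(): the state, without advancing time (a new reading comes with each control period).
- cams.grab_frame(name): name is "scene" or "top" or "wrist"; returns (picture, depth): 480x640x3 uint8, red, green, blue; 480x640 float32, mm along the optical axis (not along the pixel's ray), 0 where there is no reading.
- cams.camera_params(name): a dict with "fx", "fy", "cx", "cy" (pixels), "R" (3x3) and "t" (3): a world point X has camera coordinates R X + t. Camera axes: x right, y down, z forward; pixel columns grow to the right and rows downward; lengths in mm; the calibration is good to about 2 mm. The wrist camera is an equidistant fisheye: a pixel r from the principal point sees the ray r / f radians off the axis. A picture is of the moment at which its call begins: read the wrist's pose just before it. camera_params takes no time and is no camera call; for the wrist camera it gives the pose at the moment of the call.
- job.sign_off(): hands the job in, once; it reports no verdict.
The state is a dict: "clock": time; "qpos": joint angles; "qvel": joint speeds; "joint_efforts": joint torques, N m; "eef_pos": TCP position; "tcp_rot": TCP orientation; "contact_force": force on the tool from outside, world axes, zero at the start; "wrist_torque": the same for the moment, N m; "opening": opening from 0.0 (shut) to 1.0 (fully open).
Only numpy, scipy, OpenCV 4.12 (cv2) and the standard library are available. Lean on these libraries where they do the work, as an engineer would, in place of code of your own. Each camera call takes 0.05 s, during which the arm holds its last target. There are 200 camera calls.

TASK

Get the small vase mould ready for casting: stand the loose plaster half in the bed of the clamp, in front of the half that already stands there, with its keys facing that half's sockets, and let go of it. Then turn the turnbuckle by its capstan bars, tops going away from the mould, so that it draws both jaws in and presses the two halves together. Feel for the resistance: leave the mould shut and firmly held, but do not overtighten it, because plaster chips; leave the turnbuckle where you stop and the other things on the table alone.

Things in the scene. Friction and masses are not known exactly. Their poses are not given: they have to be found in the camera images.
- half_loose_center (a point): Loose mould half: upright off-white plaster block, 40 mm thick (own x), 64 wide (own y), 96 tall, 0.3 kg; this is its centre, 48 mm above its foot. Its +x face is the seam: half a hollow vase and three round keys standing 4 mm proud. Grasp it across the width (fingers on +y and -y faces), 10 to 30 mm above the centre. It starts left of the clamp, +x within 0.7 rad of the clamp's.
- half_set_center (a point): Standing mould half, a like block, loose in the clamp's bed just before the far jaw; this is its centre, 48 mm above its foot, axes as the clamp's. Sockets for the keys are in its -x face. The loose half goes with its centre 48 mm to -x of this one, same y, height and heading: about 4 mm is then left before the keys and 1 mm or more behind it.
- half_loose: The loose half as a body; origin at the centre of its foot, axes as at its centre. Once in the bed it slides freely along it, pushed by the jaw; the keys find their sockets.
- half_set: The standing half as a body; origin at the centre of its foot, axes as at its centre.
- bed (a point): Middle of the clamp bed's floor, 18 mm above the table; axes as the clamp's. The floor is a strip along x between two fences 67 mm apart (1.5 mm play each side of a half), 13 mm high, lips flared to catch a half coming down up to 3 mm aside. Guide rods 50 mm to each side reach 17 mm above the floor, the crossheads 39 mm, the 44 mm wide press uprights 92 mm.
- clamp: Mould clamp, fixed: plywood base 220 x 247 mm with two blue-grey jaws on guide rods; origin under its middle, at table height. Its x (within 0.2 rad of straight ahead) is the line along which the jaws close, near jaw at -x, far jaw at +x; +y is left. The near jaw's press plate (rubber-faced, on a spindle with lock nut) was set by hand, anywhere over 6 mm.
- hub (a point): Centre of the turnbuckle's brass hub (radius 16 mm), 137 mm to -y of the bed's middle line, 85 mm above the table. Four steel capstan bars (8 mm thick) stand out square to the clamp's x, 90 degrees apart, each with a 16 mm ball centred 60 mm from here. The pillow blocks at x = +-24 mm reach 15 mm above it.
- red_ball (a point): Centre of the red ball on one capstan bar, 60 mm from the hub (the other balls are black); it tells how the bars stand. A fingertip beside a bar, on its +y side, can push it toward -y from 45 degrees before upright to 45 past it, keeping level with the ball as that rises and sinks (rubbing along it jams); the next bar then stands where this one began.
- turnbuckle: Turnbuckle body, lying along the clamp's x, with hub and bars; origin at the hub, turns about its x, red bar along its z. Turning the tops toward -y (away from the mould) draws both jaws in, 16 mm each a turn; it stays where left. It runs free at 0.4 N m for an unknown 2.6 to 4.3 rad, then climbs 0.15 N m per 0.1 rad: 0.6 to 0.8 N m is firm, over 1.0 chips the plaster.
- wood_rib: A flat wooden throwing rib lying on the table, a bystander; origin at its underside.
- rubber_kidney: A red rubber kidney lying on the table, a bystander; origin at its underside.
- ring_cutter_1: A metal ring cutter, 67 mm across, a bystander; origin at its underside.
- ring_cutter_2: A metal ring cutter, 47 mm across, a bystander; origin at its underside.
- wood_stamp: A turned wooden stamp, 62 mm tall, a bystander; origin at its underside.
Not all that is in view belongs to the job. Leave any pink or yellow look-alike of the half_loose alone.

How it is judged:
By the outcome, as a careful person would: the job done as asked, in the order asked, and still so for the second after the job is handed in, with the robot touching nothing.
It also fails if it takes over 72 s, if anything falls off the work surface, if the arm or the gripper's body presses on something with over 40 N, if the wrist force passes 120 N, or if a joint passes its speed limit or range.

## Working session

There is one attempt and no reset: what is moved stays moved. The work goes in short steps, Python scripts to look and compute and a tool call to move; the robot and the scene stay as the last step left them, time stands still between calls to the robot, and variables do not carry over. Pictures are saved under pics/ and viewed, about 8 in all and at most 12, crops included, and the job is handed in when it is done.

Besides the shell and the picture viewer there is one more tool, called after "Request:" as name(argument=value, ...) on one line, values as JSON. drive_tool: Moves the arm, as the interface text tells. Its arguments: {"type":"object","properties":{"deltas":{"type":"array"},"jaw":{"type":"number"},"force":{"type":"number"}},"required":["deltas"]}

```bash
ls; mkdir -p pics
python3 - <<'E'
from rig import r,cams,job
import cv2,numpy as np
print(r.sense(), r.tcp_to_tips)
for n in ("scene","top"):
    p,d=cams.grab_frame(n); np.savez(f"pics/{n}.npz",p=p,d=d,**cams.camera_params(n))
    cv2.imwrite(f"pics/{n}.png",cv2.cvtColor(p,cv2.COLOR_RGB2BGR)); print(n,cams.camera_params(n))
E
```

```text
pics
{'clock': 0.0, 'qpos': array([-1.33941251e+00,  3.53649208e-01,  1.63414823e+00, -8.58350533e-06,
        1.15516618e+00, -2.39851493e-03]), 'qvel': array([ 7.23864408e-04, -6.04521851e-05, -5.55422405e-04, -1.33727513e-03,
        1.00183178e-03, -4.82967785e-04]), 'joint_efforts': array([ 1.21343917e-03, -6.05239105e+01, -3.42070019e+01, -3.38139364e-05,
        9.41048143e-03, -1.53226040e-05]), 'eef_pos': array([ 144.6819037 , -607.56080679,  247.55495863]), 'tcp_rot': array([-3.14022167e+00,  4.55966473e-06,  2.33785803e-01]), 'contact_force': array([ 0.59321345, -0.46302794,  0.49235286]), 'wrist_torque': array([-0.02921218, -0.03491581,  0.00434775]), 'opening': 1.0021971439750192} 17.0
scene {'fx': 590.1033014459365, 'fy': 590.1033014459365, 'cx': 328.47510406529983, 'cy': 238.37570621817696, 'R': array([[-0.77057063, -0.63701583,  0.02077838],
       [-0.26627061,  0.29213413, -0.9185628 ],
       [ 0.57906897, -0.71335018, -0.39472857]]), 't': array([ 409.99088074,  236.53039469, 1207.23493732])}
top {'fx': 551.8745857380031, 'fy': 551.8745857380031, 'cx': 324.31744773489004, 'cy': 236.23477104999796, 'R': array([[-0.01422859, -0.99961816,  0.0236872 ],
       [-0.99232457,  0.01120654, -0.12315179],
       [ 0.12283932, -0.02525767, -0.99210511]]), 't': array([  -3.12651567,  566.90007291, 1415.67685968])}
```

View pics/scene.png

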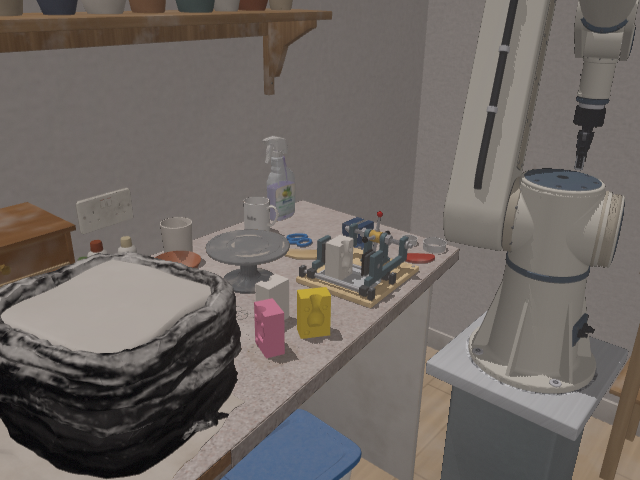

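View pics/top.png

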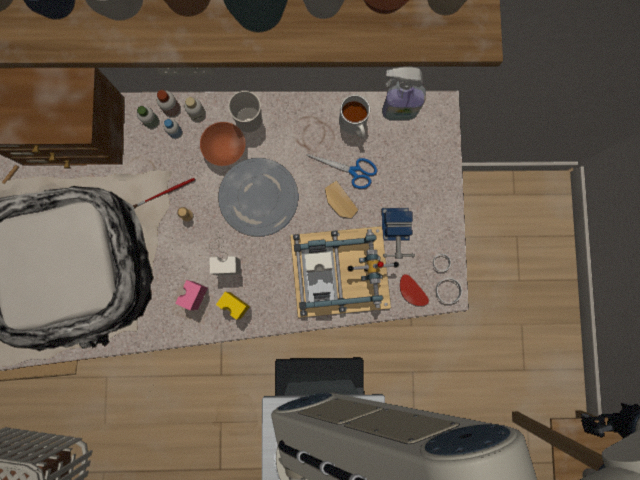

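The off-white block at top (222,264) is the loose half. The look-alikes are pink (192,295) and yellow (233,305). I'll confirm it in an enlarged crop.

Run:
```python
import cv2
a=cv2.imread("pics/top.png")
c1=cv2.resize(a[225:325,175:275],(400,400),interpolation=cv2.INTER_CUBIC)
c2=cv2.resize(a[222:322,287:407],(480,400),interpolation=cv2.INTER_CUBIC)
s=cv2.imread("pics/scene.png")
import numpy as np
cv2.imwrite("pics/crop1.png",cv2.resize(np.hstack([c1,c2]),(800,364)) if 0 else np.hstack([c1[:, :320],c2]))
```

```text
(no output)
```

View pics/crop1.png

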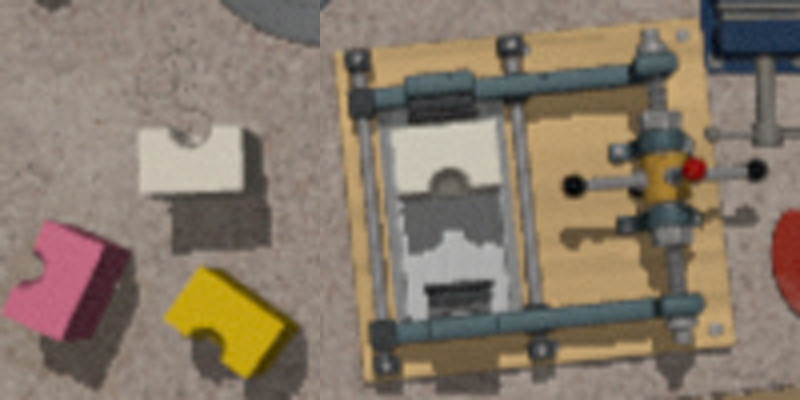

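```bash
cat > h.py <<'E'
import numpy as np,cv2
def cloud(p,d,c):
    v,u=np.mgrid[:480,:640]; z=d.astype(float)
    X=np.stack([(u-c['cx'])/c['fx']*z,(v-c['cy'])/c['fy']*z,z],-1)-c['t']
    return X@c['R']   # R^T (X - t)
E
python3 - <<'E'
from h import *
for n in("top","scene"):
    f=np.load(f"pics/{n}.npz"); p=f['p'].astype(int);d=f['d'];W=cloud(p,d,f); ok=d>0
    print(n)
    if n=="top":
        t=np.median(W[280:310,110+20:170],(0,1)); print("table",t)
        white=(p.min(-1)>140)&((p.max(-1)-p.min(-1))<45)
        for nm,(a,b,c,e) in dict(loose=(245,290,200,245),set=(240,285,295,345)).items():
            S=W[a:b,c:e][(white&ok)[a:b,c:e]]; zt=np.percentile(S[:,2],[5,50,80,95]); 
            S=S[abs(S[:,2]-(97 if nm=='loose' else 114))<9]
            print(nm,zt,len(S),np.median(S[:,2]),cv2.minAreaRect(S[:,:2].astype(np.float32)))
        tan=(p[...,0]-p[...,2]>45)&(p[...,0]>120)&ok; m=np.zeros_like(tan); m[222:330,285:400]=1
        S=W[tan&m]; print('tan z',np.percentile(S[:,2],[5,50,95])); S=S[(abs(S[:,2]-np.median(S[:,2]))<10)]
        print('base',len(S),cv2.minAreaRect(S[:,:2].astype(np.float32)))
    red=(p[...,0]>130)&(p[...,1]<60)&(p[...,2]<60)&ok
    m=np.zeros_like(red); 
    if n=="top": m[255:275,370:390]=1
    else: m[205:222,370:390]=1
    v,u=np.nonzero(red&m); S=W[red&m]; print('red px',u.mean(),v.mean(),len(u),np.median(S,0),S.max(0),S.min(0))
E
```

```text
top
table [419.69924394 435.24361391  25.42101896]
loose [  0.66277662  95.04838921  97.47167756 100.03386459] 347 95.49697459825863 ((491.47235107421875, 246.45252990722656), (39.6041259765625, 63.47388458251953), 2.6836118698120117)
set [ 16.65631018 112.70355751 115.60364489 117.98728742] 362 113.61939991541955 ((496.6669921875, 7.421234130859375), (39.2185173034668, 64.19261932373047), 4.510212421417236)
tan z [-901.51487114   14.36140432   21.60216497]
base 2708 ((476.27264404296875, -51.10748291015625), (218.95632934570312, 246.4830780029297), 4.832296371459961)
red px 380.5 263.0 10 [ 486.0413105  -141.78821604  150.28543754] [ 488.6169756  -138.19619651  154.86662975] [ 483.42622926 -145.77008953  146.28949659]
scene
red px 379.0 212.57142857142858 7 [ 478.52623003 -137.91048891  147.59927521] [ 487.33036053 -132.67905003  150.10934335] [ 475.88171127 -140.42828095  143.75776426]
```

The crop confirms it. The white block's notch (crop 190,130) faces up, toward +x. The set half's notch is at (450,180). The red ball is near upright and leans slightly to -y. Poses:

- **Loose half:** (491.5, 246.5), yaw 0.047.
- **Set half:** (496.7, 7.4).
- **Clamp yaw:** about 0.083.

I'll move above the loose half.

Request:
drive_tool(deltas=[[0, 0, 0, 0.0935], [0, 0, 0, 0.0935], [1.43, -3.1, 0, 0], [1.43, -3.1, 0, 0], [1.43, -3.1, 0, 0], [1.43, -3.1, 0, 0], [1.43, -3.1, 0, 0], [1.43, -3.1, 0, 0], [1.43, -3.1, 0, 0], [1.43, -3.1, 0, 0], [1.43, -3.1, 0, 0], [1.43, -3.1, 0, 0]], jaw=0)

```text
clock: 1.1
eef_pos: [273.2, -290.0, 248.1]
tcp_rot: [-3.141, 0.0, 0.046]
contact_force: [0.2, 0.0, 0.0]
opening: 1.001
```

Request:
drive_tool(deltas=[[1.43, -3.1, 0, 0], [1.43, -3.1, 0, 0], [1.43, -3.1, 0, 0], [1.43, -3.1, 0, 0], [1.43, -3.1, 0, 0], [1.43, -3.1, 0, 0], [1.43, -3.1, 0, 0], [1.43, -3.1, 0, 0], [1.43, -3.1, 0, 0], [1.43, -3.1, 0, 0], [1.43, -3.1, 0, 0], [1.43, -3.1, 0, 0]])

```text
clock: 2.1
eef_pos: [427.2, 89.8, 248.2]
tcp_rot: [3.142, 0.0, 0.047]
contact_force: [0.6, -0.5, 0.3]
opening: 0.999
```

Request:
drive_tool(deltas=[[1.43, -3.1, 0, 0], [1.43, -3.1, 0, 0], [1.43, -3.1, 0, 0], [1.43, -3.1, 0, 0], [1.43, -3.1, 0, 0], [0, 0, 0, 0], [0, 0, 0, 0], [0, 0, 0, 0]])

```text
clock: 2.77
eef_pos: [490.6, 245.8, 247.7]
tcp_rot: [3.141, 0.002, 0.047]
contact_force: [-0.1, 0.4, 0.3]
opening: 1.003
```

Run:
```python
from rig import r,cams
import cv2,numpy as np
s=r.sense(); c=cams.camera_params("wrist"); p,d=cams.grab_frame("wrist")
np.savez("pics/w1.npz",p=p,d=d,**c); cv2.imwrite("pics/w1.png",cv2.cvtColor(p,cv2.COLOR_RGB2BGR)); print(s['eef_pos'],c)
# equidistant unprojection, top face
v,u=np.mgrid[:480,:640]; a=u-c['cx'];b=v-c['cy'];rr=np.hypot(a,b)+1e-9;th=rr/c['fx'];
k=np.tan(th)/rr; z=d.astype(float); X=np.stack([a*k*z,b*k*z,z],-1)-c['t']; W=X@c['R']
pp=p.astype(int); m=(d>0)&(th<1.4)&(abs(W[...,2]-96)<8)&(pp.max(-1)-pp.min(-1)<45)&(pp.min(-1)>120)&(abs(W[...,0]-491)<50)&(abs(W[...,1]-246)<60)
S=W[m]; print(len(S),np.median(S[:,2]),cv2.minAreaRect(S[:,:2].astype(np.float32)), np.argwhere(m).mean(0))
```

```text
[490.64270041 245.77212629 247.65034442] {'fx': 371.64829954431775, 'fy': 371.64829954431775, 'cx': 320.7728546135899, 'cy': 245.29749792207485, 'R': array([[ 4.75206858e-02, -9.98870149e-01, -4.58559136e-04],
       [-9.52958789e-01, -4.54740502e-02,  2.99669245e-01],
       [-2.99351516e-01, -1.38035001e-02, -9.54043046e-01]]), 't': array([222.39364276, 439.67299713, 528.35063773])}
3898 95.19256190310989 ((488.7328796386719, 249.50404357910156), (40.52644348144531, 64.06505584716797), 1.636187195777893) [233.66393022 316.10338635]
```

View pics/w1.png

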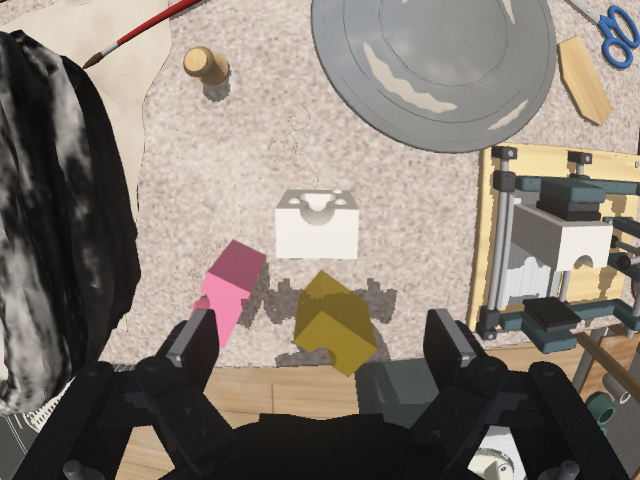

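The wrist view shows the loose half at (316,234) with its keys toward +x, and a clear grasp. The two cameras differ by about 3 mm, so I'll split the difference. Descending and gripping.

Request:
drive_tool(deltas=[[0, -0.25, 2.5, 0], [0, 0, 3, 0], [0, 0, 3, 0], [0, 0, 3, 0], [0, 0, 2.5, 0], [0, 0, 2, 0], [0, 0, 1.2, 0], [0, 0, 0.5, 0], [0, 0, 0, 0], [0, 0, 0, 0]])

```text
clock: 3.65
eef_pos: [491.7, 248.5, 72.2]
tcp_rot: [-3.141, -0.001, 0.046]
contact_force: [0.8, -0.1, -0.8]
opening: 0.998
```

Request:
drive_tool(deltas=[[0, 0, 0, 0], [0, 0, 0, 0], [0, 0, 0, 0], [0, 0, 0, 0], [0, 0, 0, 0], [0, 0, 0, 0], [0, 0, 0, 0], [0, 0, 0, 0]], jaw=1, force=40)

```text
clock: 4.32
eef_pos: [492.1, 249.1, 72.7]
tcp_rot: [-3.141, -0.002, 0.047]
contact_force: [-1.6, -0.9, 6.1]
opening: 0.746
```

Request:
drive_tool(deltas=[[0, 0, -0.5, 0], [0, 0, -2, 0], [0, 0, -3, 0], [0, 0, -3, 0], [0, 0, -3, -0.018], [0, 0, -2, -0.018], [0, 0, -0.5, 0], [0, 0, 0, 0]])

```text
clock: 4.98
eef_pos: [491.9, 249.0, 213.0]
tcp_rot: [-3.14, -0.003, 0.082]
contact_force: [0.3, 0.4, -2.6]
opening: 0.748
```

Request:
drive_tool(deltas=[[-0.38, 1.49, 0, 0], [-0.76, 2.98, 0, 0], [-0.76, 2.98, 0, 0], [-0.76, 2.98, 0, 0], [-0.76, 2.98, 0, 0], [-0.76, 2.98, 0, 0], [-0.76, 2.98, 0, 0], [-0.76, 2.98, 0, 0], [-0.38, 1.49, 0, 0], [-0.4, 0, 0, 0], [0, 0, 0, 0], [0, 0, 0, 0]])

```text
clock: 5.98
eef_pos: [445.4, 5.8, 210.3]
tcp_rot: [-3.141, 0.002, 0.082]
contact_force: [0.9, -0.4, -1.5]
opening: 0.747
```

```bash
cat >> h.py <<'E'
def wcloud(d,c):
    v,u=np.mgrid[:480,:640]; a=u-c['cx'];b=v-c['cy'];rr=np.hypot(a,b)+1e-9;th=rr/c['fx']
    k=np.tan(th)/rr; z=d.astype(float); return (np.stack([a*k*z,b*k*z,z],-1)-c['t'])@c['R']
E
python3 - <<'E'
from rig import r,cams
from h import *
s=r.sense(); print(s['clock'],s['eef_pos'],s['tcp_rot'],s['contact_force'],s['opening'])
ims=[]
for n in("wrist","top"):
    c=cams.camera_params(n); p,d=cams.grab_frame(n); np.savez(f"pics/{n}2.npz",p=p,d=d,**c)
    ims.append(cv2.cvtColor(p,cv2.COLOR_RGB2BGR))
t=cv2.resize(ims[1][222:322,287:407],(480,400),interpolation=cv2.INTER_CUBIC)
w=ims[0][100:480,160:480]
cv2.imwrite("pics/c2.png",np.hstack([cv2.resize(w,(320,400)),t]))
E
```

```text
5.9833 [445.43262058   5.84664564 210.28190902] [-3.14115781e+00  1.85645635e-03  8.19329219e-02] [ 0.8970678  -0.44832024 -1.50782145] 0.7474540289454841
```

View pics/c2.png

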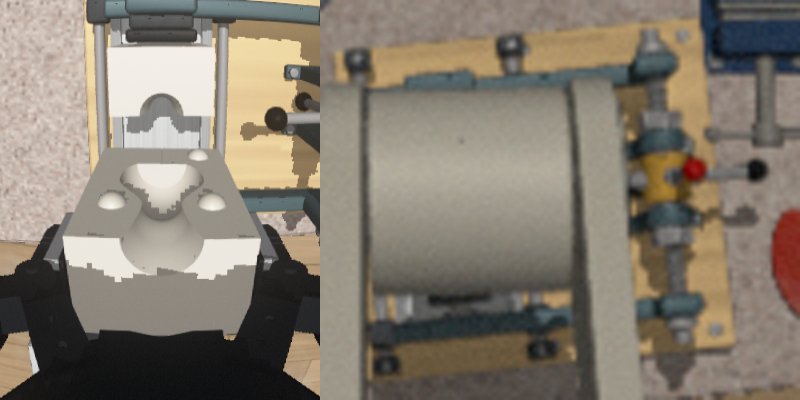

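The wrist crop shows the held half upright with its keys toward the set half, roughly in line in y. I'll measure both in the wrist cloud.

Run:
```python
from h import *
f=np.load("pics/wrist2.npz"); p=f['p'].astype(int); W=wcloud(f['d'],f); ok=(f['d']>0)
ok&=(p.max(-1)-p.min(-1)<45)
a=0.083; u=np.array([np.cos(a),np.sin(a)]); v=np.array([-np.sin(a),np.cos(a)])
m=ok&(p.min(-1)>120)&(abs(W[...,2]-113)<7)&(W[...,0]>460)&(W[...,0]<540)&(abs(W[...,1])<60)
S=W[m]; rc=cv2.minAreaRect(S[:,:2].astype(np.float32)); print("set",len(S),np.median(S[:,2]),rc, np.array(rc[0])@u,np.array(rc[0])@v)
U=W[...,:2]@u; V=W[...,:2]@v
print("set u",np.percentile(U[m],[.5,99.5]),"v",np.percentile(V[m],[.5,99.5]))
h=ok&(p.min(-1)>70)&(W[...,2]>135)&(W[...,2]<245)&(abs(U-445)<45)&(abs(V+32)<50)
top=h&(W[...,2]>230); print("top",top.sum(),np.median(W[top][:,2]),np.percentile(U[top],[.5,99.5]),np.percentile(V[top],[.5,99.5]))
for lo,hi in((138,150),(150,165),(165,185),(185,205),(205,225)):
    q=h&(W[...,2]>lo)&(W[...,2]<hi); print(lo,q.sum(),"V",np.percentile(V[q],[1,99]),"U",np.percentile(U[q],[20,50,80,99]))
```

```text
set 6406 113.25005321210507 ((507.86163330078125, 11.33576774597168), (67.78799438476562, 64.51342010498047), 5.280331611633301) 507.0530967559937 -30.80739001416253
set u [473.47746703 539.30438938] v [-62.6104174    0.81340541]
top 15519 232.75912463840078 [421.94833021 461.86935533] [-67.02677695   5.16093994]
138 697 V [-62.60958904   0.17957207] U [460.68333643 460.99910785 461.30971953 461.86868537]
150 2440 V [-61.70545855  -0.55845771] U [453.69689344 460.46900532 461.24282553 464.08933047]
165 2612 V [-62.12861362  -0.08932083] U [445.15318521 454.41443123 461.05102368 461.87669196]
185 1453 V [-66.96845031   5.1250069 ] U [460.75702226 461.17441786 461.58458617 462.10680502]
205 5790 V [-68.59558865   6.85001263] U [454.66680809 460.90071656 461.6552023  464.87049487]
```

Request:
drive_tool(deltas=[[0.27, 0, 0, 0], [0.26, 0, 0, 0], [0, 0, 1.5, 0], [0, 0, 2.5, 0], [0, 0, 2.5, 0], [0, 0, 2, 0], [0, 0, 1, 0], [0, 0, 0.5, 0], [0, 0, 0, 0], [0, 0, 0, 0]])

```text
clock: 6.92
eef_pos: [452.3, 6.3, 111.9]
tcp_rot: [3.142, -0.001, 0.083]
contact_force: [0.3, -0.1, -1.6]
opening: 0.742
```

Request:
drive_tool(deltas=[[0, 0, 0.3, 0], [0, 0, 0.3, 0], [0, 0, 0.3, 0], [0, 0, 0.3, 0], [0, 0, 0.2, 0], [0, 0, 0.2, 0], [0, 0, 0, 0], [0, 0, 0, 0]])

```text
clock: 7.58
eef_pos: [451.6, 6.1, 95.2]
tcp_rot: [-3.142, 0.0, 0.083]
contact_force: [-0.0, 0.4, -2.6]
opening: 0.741
```

Request:
drive_tool(deltas=[[0, 0, 0.1, 0], [0, 0, 0.1, 0], [0, 0, 0.1, 0], [0, 0, 0, 0], [0, 0, 0, 0]])

```text
clock: 8.0
eef_pos: [451.6, 6.2, 92.2]
tcp_rot: [-3.142, 0.0, 0.083]
contact_force: [-0.4, -1.0, -3.2]
opening: 0.745
```

Request:
drive_tool(deltas=[[0, 0, 0.1, 0], [0, 0, 0, 0], [0, 0, 0, 0]])

```text
clock: 8.25
eef_pos: [451.6, 6.1, 91.3]
tcp_rot: [-3.142, 0.0, 0.083]
contact_force: [-0.7, 0.6, -3.1]
opening: 0.742
```

```bash
cat > look.py <<'E'
from rig import r,cams
from h import *
import sys
s=r.sense(); print(s['clock'],s['eef_pos'],s['contact_force'])
c=cams.camera_params("wrist"); p,d=cams.grab_frame("wrist"); np.savez(f"pics/{sys.argv[1]}.npz",p=p,d=d,**c)
b=cv2.cvtColor(p,cv2.COLOR_RGB2BGR); cv2.imwrite(f"pics/{sys.argv[1]}.png",b)
E
python3 look.py w3
```

```text
8.25 [451.61683101   6.13399948  91.26455974] [-0.70751833  0.57097265 -3.14294994]
```

View pics/w3.png

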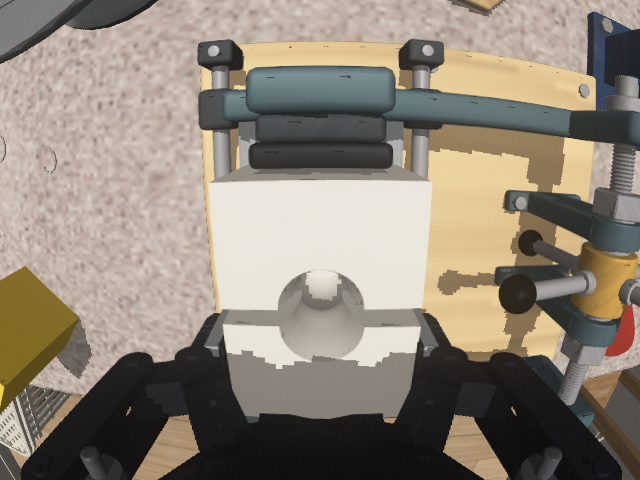

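The half is down in the bed, in line with the set half and with a small seam gap (row 318). I'll lower the last mm until it bears.

Request:
drive_tool(deltas=[[0, 0, 0.1, 0], [0, 0, 0, 0], [0, 0, 0, 0]])

```text
clock: 8.55
eef_pos: [451.8, 6.1, 90.8]
tcp_rot: [3.142, -0.0, 0.083]
contact_force: [-2.3, -0.5, 6.1]
opening: 0.742
```

Request:
drive_tool(deltas=[[0, 0, 0.05, 0], [0, 0, 0.05, 0], [0, 0, 0, 0], [0, 0, 0, 0]])

```text
clock: 8.88
eef_pos: [451.9, 6.2, 90.7]
tcp_rot: [-3.142, -0.001, 0.083]
contact_force: [-6.5, -0.5, 23.7]
opening: 0.743
```

Request:
drive_tool(deltas=[[0, 0, -0.15, 0], [0, 0, 0, 0]])

```text
clock: 9.05
eef_pos: [451.9, 6.1, 91.2]
tcp_rot: [3.142, -0.001, 0.083]
contact_force: [-0.2, -0.0, -2.7]
opening: 0.742
```

Request:
drive_tool(deltas=[[0, 0, 0, 0], [0, 0, 0, 0], [0, 0, 0, 0], [0, 0, 0, 0], [0, 0, 0, 0], [0, 0, -1, 0], [0, 0, -2, 0], [0, 0, -3, 0], [0, 0, -3, 0], [0, 0, -3, 0], [0, 0, 0, 0]], jaw=0)

```text
clock: 9.97
eef_pos: [454.6, 6.2, 216.6]
tcp_rot: [3.141, -0.009, 0.083]
contact_force: [1.6, -0.8, 0.3]
opening: 1.002
```

```bash
python3 look.py w4
python3 - <<'E'
from h import *
f=np.load("pics/w4.npz"); p=f['p'].astype(int); W=wcloud(f['d'],f); ok=(f['d']>0)
a=0.083; u=np.array([np.cos(a),np.sin(a)]); v=np.array([-np.sin(a),np.cos(a)])
U=W[...,:2]@u; V=W[...,:2]@v
m=ok&(p.max(-1)-p.min(-1)<45)&(p.min(-1)>110)&(abs(W[...,2]-113)<5)&(abs(U-470)<80)&(abs(V+31)<45)
q=m&(abs(V+31)>18)
hst,e=np.histogram(U[q],np.arange(415,525,2)); print(list(zip(e[:-1].astype(int),hst)))
for lo,hi in((425,460),(475,510)):
    k=m&(U>lo)&(U<hi); print(np.median(W[k][:,2]),np.percentile(V[k],[1,99]))
red=ok&(p[...,0]>110)&(p[...,1]<50)&(p[...,2]<50)&(W[...,2]>110); 
print(red.sum(), W[red].mean(0) if red.any() else '', np.argwhere(red).mean(0))
E
```

```text
9.9667 [454.59194402   6.18062235 216.63210303] [ 1.55734063 -0.81357611  0.3185777 ]
[(np.int64(415), np.int64(0)), (np.int64(417), np.int64(0)), (np.int64(419), np.int64(0)), (np.int64(421), np.int64(0)), (np.int64(423), np.int64(0)), (np.int64(425), np.int64(0)), (np.int64(427), np.int64(57)), (np.int64(429), np.int64(119)), (np.int64(431), np.int64(110)), (np.int64(433), np.int64(117)), (np.int64(435), np.int64(112)), (np.int64(437), np.int64(110)), (np.int64(439), np.int64(125)), (np.int64(441), np.int64(116)), (np.int64(443), np.int64(126)), (np.int64(445), np.int64(117)), (np.int64(447), np.int64(119)), (np.int64(449), np.int64(117)), (np.int64(451), np.int64(126)), (np.int64(453), np.int64(131)), (np.int64(455), np.int64(121)), (np.int64(457), np.int64(126)), (np.int64(459), np.int64(133)), (np.int64(461), np.int64(122)), (np.int64(463), np.int64(132)), (np.int64(465), np.int64(134)), (np.int64(467), np.int64(140)), (np.int64(469), np.int64(0)), (np.int64(471), np.int64(2)), (np.int64(473), np.int64(97)), (np.int64(475), np.int64(140)), (np.int64(477), np.int64(132)), (np.int
[... 157 characters left out ...]
int64(489), np.int64(130)), (np.int64(491), np.int64(146)), (np.int64(493), np.int64(148)), (np.int64(495), np.int64(143)), (np.int64(497), np.int64(136)), (np.int64(499), np.int64(133)), (np.int64(501), np.int64(138)), (np.int64(503), np.int64(156)), (np.int64(505), np.int64(149)), (np.int64(507), np.int64(139)), (np.int64(509), np.int64(133)), (np.int64(511), np.int64(146)), (np.int64(513), np.int64(49)), (np.int64(515), np.int64(0)), (np.int64(517), np.int64(0)), (np.int64(519), np.int64(0)), (np.int64(521), np.int64(0))]
113.21888343138798 [-62.34685416   0.28530593]
113.23490309781359 [-62.23246707   0.59121164]
150 [ 481.72260237 -134.74794499  147.07810402] [245.77333333 547.94      ]
```

View pics/w4.png

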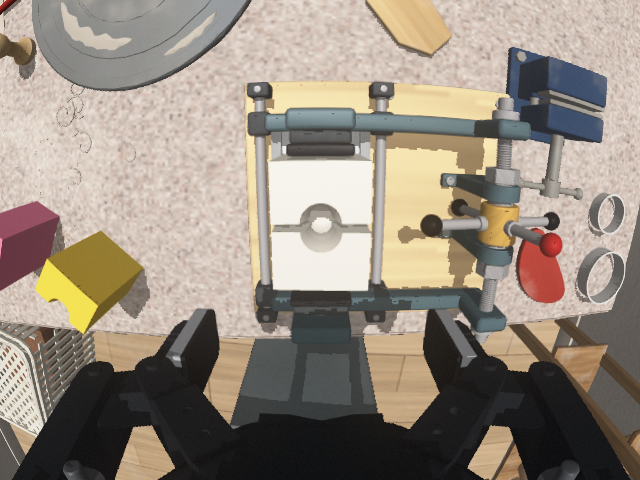

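The half is released and stands square in the bed. The tops are level at 113 and the seam gap is about 5 mm. The red ball at (550,245) is about 0.18 rad past upright toward -y. I'll close the fingers, turn the tool 90° and go beside the red bar.

Request:
drive_tool(deltas=[[0, 0, 0, -0.12], [0, 0, 0, -0.12], [0, 0, 0, -0.12], [0, 0, 0, -0.12], [0, 0, 0, -0.12], [0, 0, 0, -0.12], [0, 0, 0, -0.12], [0, 0, 0, -0.12], [0, 0, 0, -0.12], [0, 0, 0, -0.12], [0, 0, 0, -0.12], [0, 0, 0, -0.12]], jaw=1)

```text
clock: 11.02
eef_pos: [450.9, 6.1, 210.1]
tcp_rot: [-3.14, 0.0, 1.529]
contact_force: [0.7, -0.5, 0.5]
opening: -0.0
```

Request:
drive_tool(deltas=[[0, 0, 0, -0.11], [0, 0, 0, -0.021], [-2.2, 0.4, 0, 0], [-3, 0.4, 0, 0], [-3, 0.4, 0, 0], [-2.2, 0.4, 0, 0], [-0.9, 0, 0, 0], [0, 0, 0, 0], [0, 0, 0, 0], [0, 0, 0, 0]])

```text
clock: 11.85
eef_pos: [476.3, -104.2, 210.5]
tcp_rot: [-3.141, -0.001, 1.653]
contact_force: [-0.8, -0.5, 0.7]
opening: -0.001
```

```bash
cat > st.py <<'E'
from rig import r
import numpy as np
s=r.sense(); a=0.083; u=np.array([np.cos(a),np.sin(a),0]); v=np.array([-np.sin(a),np.cos(a),0])
e=s['eef_pos'];F=s['contact_force']; V=e@v
print("t %.2f U %.1f V %.1f z %.1f yaw %.3f  Fu %.1f Fv %.1f Fz %.1f op %.2f"%(s['clock'],e@u,V,e[2],s['tcp_rot'][2],F@u,F@v,F[2],s['opening']))
sn=(-149.4-V)/60; th=np.arcsin(np.clip(sn,-1,1)); yc,zc=-60*np.sin(th)+8,60*np.cos(th)
# force on ball = -F ; torque about -u axis (tops to -v): 
fy,fz=-F@v,-F[2]; print("theta %.3f torque %.3f  want tcp z %.1f"%(th,(-(fy*zc)+fz*yc)/1000,100+60*np.cos(th)))
E
python3 st.py; python3 look.py w5
```

```text
t 11.85 U 466.1 V -143.3 z 210.5 yaw 1.653  Fu -0.8 Fv -0.4 Fz 0.7 op -0.00
theta -0.102 torque -0.033  want tcp z 159.7
11.85 [ 476.33466431 -104.18808921  210.49546387] [-0.78593182 -0.46043404  0.68430021]
```

View pics/w5.png

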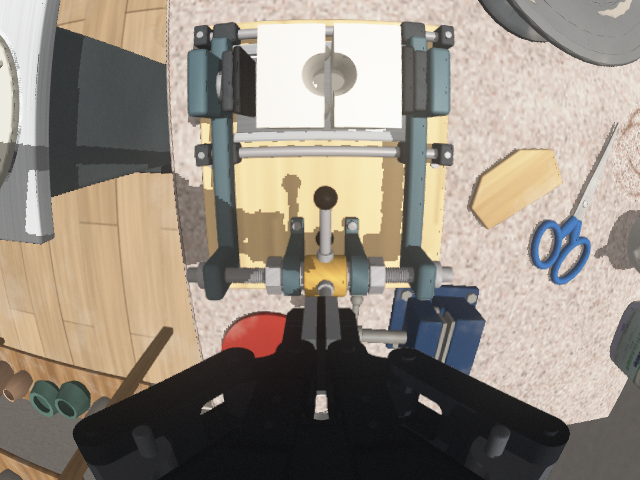

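The view shows the closed fingers centred on the hub. The black ball points toward the mould at (325,197), and the red bar is hidden behind the fingers. Descending and feeling for it.

Request:
drive_tool(deltas=[[0, 0, 1.5, 0], [0, 0, 2, 0], [0, 0, 1, 0], [0, 0, 0.6, 0], [0, 0, 0, 0], [0, 0, 0, 0]])

```text
clock: 12.4
eef_pos: [477.0, -104.8, 160.0]
tcp_rot: [-3.141, -0.0, 1.654]
contact_force: [-0.6, -0.1, -0.0]
opening: -0.002
```

Request:
drive_tool(deltas=[[-0.4, 0, 0, 0], [-0.4, 0, 0, 0], [-0.4, 0, 0, 0], [-0.4, 0, 0, 0], [-0.2, 0, 0, 0], [0, 0, 0, 0], [0, 0, 0, 0]])

```text
clock: 12.98
eef_pos: [478.6, -123.1, 160.0]
tcp_rot: [3.141, -0.0, 1.653]
contact_force: [0.8, 2.2, 0.9]
opening: 0.004
```

```bash
python3 st.py
```

```text
t 12.98 U 466.8 V -162.4 z 160.0 yaw 1.653  Fu 1.0 Fv 2.1 Fz 0.9 op 0.00
theta 0.218 torque 0.128  want tcp z 158.6
```

Request:
drive_tool(deltas=[[-0.3, 0, 0.15, 0], [-0.3, 0, 0.15, 0], [-0.28, 0, 0.11, 0], [-0.28, 0, 0.11, 0], [-0.27, 0, 0.13, 0], [-0.26, 0, 0.14, 0], [0, 0, 0, 0]])

```text
clock: 13.57
eef_pos: [480.0, -139.9, 151.9]
tcp_rot: [3.141, -0.0, 1.654]
contact_force: [0.9, 3.4, 1.5]
opening: 0.003
```

```bash
python3 st.py
```

```text
t 13.57 U 466.7 V -179.3 z 151.9 yaw 1.654  Fu 1.2 Fv 3.3 Fz 1.5 op 0.00
theta 0.521 torque 0.205  want tcp z 152.0
```

Request:
drive_tool(deltas=[[-0.25, 0, 0.16, 0], [-0.25, 0, 0.17, 0], [-0.24, 0, 0.18, 0], [-0.24, 0, 0.19, 0], [-0.2, 0, 0.2, 0], [-0.2, 0, 0.2, 0]])

```text
clock: 14.07
eef_pos: [481.0, -153.3, 141.0]
tcp_rot: [3.141, -0.001, 1.654]
contact_force: [0.1, 6.5, 3.5]
opening: 0.004
```

```bash
python3 st.py
```

```text
t 14.07 U 466.6 V -192.7 z 141.0 yaw 1.654  Fu 0.7 Fv 6.5 Fz 3.5 op 0.00
theta 0.805 torque 0.395  want tcp z 141.6
```

The running torque reads 0.395 N m, which matches the stated 0.4. I'll lift over to the next bar.

Request:
drive_tool(deltas=[[0.6, 0, 0, 0], [0, 0, -1.5, 0], [0, 0, -1.5, 0], [1.5, 0, 0, 0], [3, 0, 0, 0], [2.8, 0, 0, 0], [1.5, 0, 0, 0], [0.3, 0, 0, 0], [0, 0, 1, 0], [0, 0, 1.4, 0], [0, 0, 0.3, 0], [0, 0, 0, 0]])

```text
clock: 15.07
eef_pos: [472.0, -57.6, 142.5]
tcp_rot: [-3.139, -0.0, 1.653]
contact_force: [0.1, -0.2, 0.5]
opening: -0.0
```

```bash
python3 st.py
```

```text
t 15.07 U 465.6 V -96.6 z 142.5 yaw 1.653  Fu 0.1 Fv -0.2 Fz 0.5 op -0.00
theta -1.077 torque -0.039  want tcp z 128.4
```

Request:
drive_tool(deltas=[[-0.5, 0, 0, 0], [-0.55, 0, 0, 0], [-0.45, 0, -0.4, 0], [-0.49, 0, -0.35, 0], [-0.52, 0, -0.3, 0], [-0.55, 0, -0.24, 0], [-0.57, 0, -0.19, 0], [-0.58, 0, -0.13, 0], [-0.6, 0, -0.08, 0], [-0.6, 0, -0.01, 0]])

```text
clock: 15.9
eef_pos: [477.9, -109.9, 165.5]
tcp_rot: [3.14, -0.003, 1.652]
contact_force: [-20.7, 16.2, 65.0]
opening: -0.002
```

```bash
python3 st.py
```

```text
t 15.90 U 467.2 V -149.1 z 165.5 yaw 1.652  Fu -19.3 Fv 17.8 Fz 65.0 op -0.00
theta -0.004 torque 0.532  want tcp z 160.0
```

Request:
drive_tool(deltas=[[-0.6, 0, 0.05, 0], [-0.59, 0, 0.11, 0], [-0.57, 0, 0.16, 0], [-0.56, 0, 0.23, 0], [-0.53, 0, 0.27, 0], [-0.5, 0, 0.33, 0], [-0.47, 0, 0.38, 0], [-0.3, 0, 0.29, 0]])

```text
clock: 16.57
eef_pos: [481.6, -152.6, 143.6]
tcp_rot: [3.14, -0.0, 1.653]
contact_force: [0.7, 6.3, 5.2]
opening: -0.003
```

```bash
python3 st.py
```

```text
t 16.57 U 467.2 V -192.0 z 143.6 yaw 1.653  Fu 1.2 Fv 6.3 Fz 5.2 op -0.00
theta 0.790 torque 0.445  want tcp z 142.2
```

The force spiked mid-push (Fz 65 N), so the tip may have jammed on the ball. I'll back off and measure how the bars stand.

Request:
drive_tool(deltas=[[0.6, 0, 0, 0], [0, 0, -2, 0], [0, 0, -3, 0], [1.5, 0, -2, 0], [3, 0, 0, 0], [2.8, 0, 0, 0], [1.5, 0, 0, 0], [0.3, 0, 0, 0], [0, 0, 0, 0], [0, 0, 0, 0]])

```text
clock: 17.4
eef_pos: [472.9, -55.7, 212.9]
tcp_rot: [3.141, 0.001, 1.654]
contact_force: [0.7, 0.5, 0.4]
opening: -0.002
```

```bash
cat > bars.py <<'E'
from rig import r,cams
from h import *
import sys
from scipy import ndimage
a=0.083; uu=np.array([np.cos(a),np.sin(a)]); vv=np.array([-np.sin(a),np.cos(a)])
ims=[]
for n in("wrist","scene","top"):
    c=cams.camera_params(n); p,d=cams.grab_frame(n); np.savez(f"pics/{n}_{sys.argv[1]}.npz",p=p,d=d,**c)
    W=wcloud(d,c) if n=="wrist" else cloud(p,d,c); p=p.astype(int)
    U=W[...,:2]@uu;V=W[...,:2]@vv;Z=W[...,2]
    m=(d>0)&(abs(U-468)<16)&(abs(V+169)<75)&(np.hypot(V+169,Z-85)<75)&(np.hypot(V+169,Z-85)>48)
    for nm,k in(("dark",m&(p.max(-1)<75)),("red",m&(p[...,0]>90)&(p[...,1]<60))):
        l,N=ndimage.label(k)
        for i in range(1,N+1):
            q=l==i
            if q.sum()>5: print(n,nm,q.sum(),"U %.0f V-hub %.1f Z-hub %.1f"%(U[q].mean(),V[q].mean()+169,Z[q].mean()-85),np.argwhere(q).mean(0)[::-1].round())
E
python3 st.py; python3 bars.py a
```

```text
t 17.40 U 466.7 V -94.7 z 212.9 yaw 1.654  Fu 0.7 Fv 0.4 Fz 0.4 op -0.00
theta -1.146 torque -0.014  want tcp z 124.7
wrist dark 199 U 468 V-hub 46.0 Z-hub -38.5 [323. 261.]
wrist dark 6 U 468 V-hub 51.5 Z-hub 40.1 [324. 295.]
wrist dark 227 U 467 V-hub -37.5 Z-hub 46.4 [321. 408.]
scene dark 23 U 465 V-hub -37.0 Z-hub 43.7 [385. 216.]
scene dark 28 U 464 V-hub 47.5 Z-hub 42.2 [368. 226.]
```

The black balls stand at -0.79 and +0.78 rad, so the push took: about 2.19 rad in all so far. The tip had ridden up onto the ball. This time I'll keep it about 8 mm below ball centre on the rising half and read the force more often.

Request:
drive_tool(deltas=[[0, 0, 2, 0], [0, 0, 3, 0], [0, 0, 2, 0], [0, 0, 0.7, 0], [0, 0, 0, 0], [-0.4, 0, 0, 0], [-0.4, 0, 0, 0], [-0.3, 0, 0, 0], [-0.2, 0, 0, 0]])

```text
clock: 18.3
eef_pos: [474.8, -68.3, 136.8]
tcp_rot: [3.139, -0.001, 1.653]
contact_force: [1.4, 15.8, 4.5]
opening: -0.0
```

```bash
python3 st.py
```

```text
t 18.30 U 467.5 V -107.4 z 136.8 yaw 1.653  Fu 2.7 Fv 15.6 Fz 4.5 op -0.00
theta -0.776 torque 0.446  want tcp z 142.8
```

Request:
drive_tool(deltas=[[-0.22, 0, -0.2, 0], [-0.23, 0, -0.2, 0], [-0.24, 0, -0.18, 0], [-0.25, 0, -0.17, 0], [-0.26, 0, -0.15, 0], [-0.26, 0, -0.15, 0]])

```text
clock: 18.8
eef_pos: [475.9, -81.4, 147.6]
tcp_rot: [3.139, -0.003, 1.653]
contact_force: [-0.3, 13.7, 7.4]
opening: 0.003
```

```bash
python3 st.py
```

```text
t 18.80 U 467.5 V -120.6 z 147.6 yaw 1.653  Fu 0.8 Fv 13.7 Fz 7.4 op 0.00
theta -0.501 torque 0.448  want tcp z 152.6
```

Request:
drive_tool(deltas=[[-0.27, 0, -0.12, 0], [-0.28, 0, -0.1, 0], [-0.28, 0, -0.1, 0], [-0.29, 0, -0.08, 0]])

```text
clock: 19.13
eef_pos: [476.8, -93.1, 151.5]
tcp_rot: [3.139, -0.002, 1.653]
contact_force: [1.2, 10.2, 4.5]
opening: -0.002
```

```bash
python3 st.py
```

```text
t 19.13 U 467.4 V -132.3 z 151.5 yaw 1.653  Fu 2.0 Fv 10.1 Fz 4.5 op -0.00
theta -0.289 torque 0.466  want tcp z 157.5
```

Request:
drive_tool(deltas=[[-0.29, 0, -0.07, 0], [-0.29, 0, -0.06, 0], [-0.3, 0, -0.05, 0], [-0.3, 0, -0.03, 0]])

```text
clock: 19.47
eef_pos: [477.6, -105.1, 153.4]
tcp_rot: [3.14, -0.001, 1.653]
contact_force: [0.5, 7.1, 4.2]
opening: -0.002
```

```bash
python3 st.py
```

```text
t 19.47 U 467.3 V -144.3 z 153.4 yaw 1.653  Fu 1.1 Fv 7.1 Fz 4.2 op -0.00
theta -0.085 torque 0.369  want tcp z 159.8
```

Request:
drive_tool(deltas=[[-0.3, 0, -0.02, 0], [-0.3, 0, 0, 0], [-0.3, 0, 0, 0], [-0.3, 0, 0.02, 0]])

```text
clock: 19.8
eef_pos: [478.6, -117.2, 153.4]
tcp_rot: [3.14, -0.001, 1.653]
contact_force: [0.4, 7.6, 3.6]
opening: -0.002
```

```bash
python3 st.py
```

```text
t 19.80 U 467.2 V -156.5 z 153.4 yaw 1.653  Fu 1.0 Fv 7.5 Fz 3.6 op -0.00
theta 0.118 torque 0.444  want tcp z 159.6
```

Request:
drive_tool(deltas=[[-0.29, 0, 0.06, 0], [-0.29, 0, 0.06, 0], [-0.29, 0, 0.06, 0], [-0.28, 0, 0.06, 0]])

```text
clock: 20.13
eef_pos: [479.5, -128.7, 150.9]
tcp_rot: [3.14, -0.001, 1.653]
contact_force: [0.5, 7.2, 4.7]
opening: 0.001
```

```bash
python3 st.py
```

```text
t 20.13 U 467.2 V -168.0 z 150.9 yaw 1.653  Fu 1.1 Fv 7.1 Fz 4.7 op 0.00
theta 0.316 torque 0.455  want tcp z 157.0
```

Request:
drive_tool(deltas=[[-0.28, 0, -0.04, 0], [-0.28, 0, -0.04, 0], [-0.27, 0, 0.06, 0], [-0.26, 0, 0.06, 0]])

```text
clock: 20.47
eef_pos: [479.2, -138.9, 149.5]
tcp_rot: [-3.141, -0.003, 1.653]
contact_force: [0.6, 11.3, -5.2]
opening: -0.003
```

```bash
python3 st.py
```

```text
t 20.47 U 466.0 V -178.2 z 149.5 yaw 1.653  Fu 1.5 Fv 11.2 Fz -5.2 op -0.00
theta 0.500 torque 0.484  want tcp z 152.7
```

Request:
drive_tool(deltas=[[-0.26, 0, 0.11, 0], [-0.25, 0, 0.12, 0], [-0.24, 0, 0.18, 0], [-0.23, 0, 0.19, 0]])

```text
clock: 20.8
eef_pos: [480.3, -148.9, 143.9]
tcp_rot: [-3.141, -0.002, 1.653]
contact_force: [-1.7, 6.1, 2.4]
opening: -0.004
```

```bash
python3 st.py
```

```text
t 20.80 U 466.3 V -188.2 z 143.9 yaw 1.653  Fu -1.2 Fv 6.3 Fz 2.4 op -0.00
theta 0.704 torque 0.360  want tcp z 145.7
```

Request:
drive_tool(deltas=[[-0.22, 0, 0.17, 0], [-0.21, 0, 0.17, 0], [-0.2, 0, 0.19, 0]])

```text
clock: 21.05
eef_pos: [480.9, -155.4, 138.8]
tcp_rot: [-3.141, -0.002, 1.653]
contact_force: [-0.8, 7.0, 3.3]
opening: 0.003
```

```bash
python3 st.py
```

```text
t 21.05 U 466.3 V -194.8 z 138.8 yaw 1.653  Fu -0.2 Fv 7.0 Fz 3.3 op 0.00
theta 0.857 torque 0.400  want tcp z 139.3
```

Request:
drive_tool(deltas=[[0.6, 0, 0, 0], [0, 0, -2, 0], [0, 0, -3, 0], [1.5, 0, -2, 0], [3, 0, 0, 0], [2.8, 0, 0, 0], [1.5, 0, 0, 0], [0.5, 0, 0, 0], [0.2, 0, 0, 0], [0, 0, 0, 0]])

```text
clock: 21.88
eef_pos: [473.1, -55.5, 208.5]
tcp_rot: [3.141, 0.0, 1.655]
contact_force: [0.9, -1.1, -0.6]
opening: 0.002
```

```bash
python3 st.py; python3 bars.py b
```

```text
t 21.88 U 466.8 V -94.5 z 208.5 yaw 1.655  Fu 0.8 Fv -1.2 Fz -0.6 op 0.00
theta -1.155 torque 0.010  want tcp z 124.2
wrist dark 214 U 467 V-hub -39.7 Z-hub 43.3 [321. 411.]
wrist red 106 U 467 V-hub 49.5 Z-hub -36.3 [321. 260.]
wrist red 6 U 473 V-hub 43.7 Z-hub -35.6 [329. 267.]
scene dark 25 U 465 V-hub -40.3 Z-hub 40.7 [386. 217.]
scene dark 27 U 464 V-hub 44.6 Z-hub 45.9 [369. 225.]
```

Still free at about 3.82 rad, so resistance must come within the next 0.5 rad. Approaching the next bar at -0.71 rad, this time in small steps.

Request:
drive_tool(deltas=[[0, 0, 2, 0], [0, 0, 3, 0], [0, 0, 1.5, 0], [0, 0, 0.5, 0], [0, 0, 0, 0], [-0.4, 0, 0, 0], [-0.4, 0, 0, 0], [-0.3, 0, 0, 0], [-0.2, 0, 0, 0], [-0.2, 0, 0, 0]])

```text
clock: 22.87
eef_pos: [474.5, -70.8, 138.8]
tcp_rot: [3.14, 0.0, 1.653]
contact_force: [-0.0, 2.0, 1.0]
opening: -0.002
```

```bash
python3 st.py
```

```text
t 22.87 U 467.0 V -109.9 z 138.8 yaw 1.653  Fu 0.1 Fv 2.0 Fz 1.0 op -0.00
theta -0.719 torque 0.043  want tcp z 145.2
```

Request:
drive_tool(deltas=[[-0.15, 0, -0.1, 0], [-0.15, 0, -0.12, 0], [-0.15, 0, -0.12, 0]])

```text
clock: 23.12
eef_pos: [474.6, -74.0, 141.8]
tcp_rot: [3.141, -0.002, 1.653]
contact_force: [1.5, 9.0, 0.1]
opening: 0.001
```

```bash
python3 st.py
```

```text
t 23.12 U 466.9 V -113.1 z 141.8 yaw 1.653  Fu 2.2 Fv 8.9 Fz 0.1 op 0.00
theta -0.650 torque 0.422  want tcp z 147.8
```

Request:
drive_tool(deltas=[[-0.16, 0, -0.12, 0], [-0.16, 0, -0.12, 0], [-0.16, 0, -0.11, 0]])

```text
clock: 23.37
eef_pos: [475.0, -78.3, 145.4]
tcp_rot: [3.141, -0.003, 1.653]
contact_force: [1.1, 11.9, 1.3]
opening: 0.002
```

```bash
python3 st.py
```

```text
t 23.37 U 466.9 V -117.4 z 145.4 yaw 1.653  Fu 2.1 Fv 11.7 Fz 1.3 op 0.00
theta -0.562 torque 0.545  want tcp z 150.8
```

Request:
drive_tool(deltas=[[-0.13, 0, -0.08, 0], [-0.13, 0, -0.08, 0]])

```text
clock: 23.53
eef_pos: [475.3, -80.6, 147.1]
tcp_rot: [3.141, -0.003, 1.653]
contact_force: [0.8, 13.4, 2.8]
opening: 0.001
```

```bash
python3 st.py
```

```text
t 23.53 U 466.9 V -119.8 z 147.1 yaw 1.653  Fu 1.9 Fv 13.3 Fz 2.8 op 0.00
theta -0.517 torque 0.590  want tcp z 152.2
```

Torque is climbing at about 1.3 N m/rad, so the halves are bearing. A little further, to about 0.7.

Request:
drive_tool(deltas=[[-0.13, 0, -0.07, 0], [-0.13, 0, -0.07, 0]])

```text
clock: 23.7
eef_pos: [475.4, -82.9, 148.6]
tcp_rot: [3.141, -0.004, 1.653]
contact_force: [0.9, 16.1, 4.8]
opening: 0.001
```

```bash
python3 st.py
```

```text
t 23.70 U 466.9 V -122.0 z 148.6 yaw 1.653  Fu 2.2 Fv 16.0 Fz 4.8 op 0.00
theta -0.473 torque 0.685  want tcp z 153.4
```

That reads 0.685 N m, so I'm stopping there. I'll back off and check.

Request:
drive_tool(deltas=[[0.5, 0, 0, 0], [1, 0, 0, 0], [1, 0, 0, 0], [0.5, 0, 0, 0], [0, 0, -2, 0], [0, 0, -3, 0], [0, 0, -3, 0], [0, 0, -2, 0], [0, 0, 0, 0], [0, 0, 0, 0], [0, 0, 0, 0]])

```text
clock: 24.62
eef_pos: [472.2, -54.6, 247.4]
tcp_rot: [-3.141, -0.0, 1.654]
contact_force: [-0.3, -0.2, -0.5]
opening: 0.001
```

```bash
python3 st.py; python3 bars.py c
python3 - <<'E'
from h import *
f=np.load("pics/wrist_c.npz"); cv2.imwrite("pics/wc.png",cv2.cvtColor(f['p'],cv2.COLOR_RGB2BGR))
p=f['p'].astype(int); W=wcloud(f['d'],f); a=0.083
U=W[...,0]*np.cos(a)+W[...,1]*np.sin(a); V=-W[...,0]*np.sin(a)+W[...,1]*np.cos(a)
m=(f['d']>0)&(p.max(-1)-p.min(-1)<45)&(p.min(-1)>110)&(abs(W[...,2]-113)<6)&(abs(U-470)<80)&(abs(V+31)<45)&(abs(V+31)>18)
h,e=np.histogram(U[m],np.arange(415,530,1)); g=[int(x) for x,n in zip(e,h) if n<15]; print("empty U bins",g, np.median(W[m][:,2]))
E
```

```text
t 24.62 U 466.0 V -93.5 z 247.4 yaw 1.654  Fu -0.3 Fv -0.2 Fz -0.5 op 0.00
theta -1.197 torque 0.031  want tcp z 121.9
wrist red 6 U 462 V-hub 54.1 Z-hub -24.9 [317. 246.]
scene dark 30 U 464 V-hub 33.5 Z-hub 54.0 [372. 220.]
scene dark 24 U 464 V-hub -48.1 Z-hub 29.0 [387. 220.]
empty U bins [415, 416, 417, 418, 419, 420, 421, 422, 423, 424, 425, 506, 507, 508, 509, 510, 511, 512, 513, 514, 515, 516, 517, 518, 519, 520, 521, 522, 523, 524, 525, 526, 527] 113.22504522584916
```

View pics/wc.png

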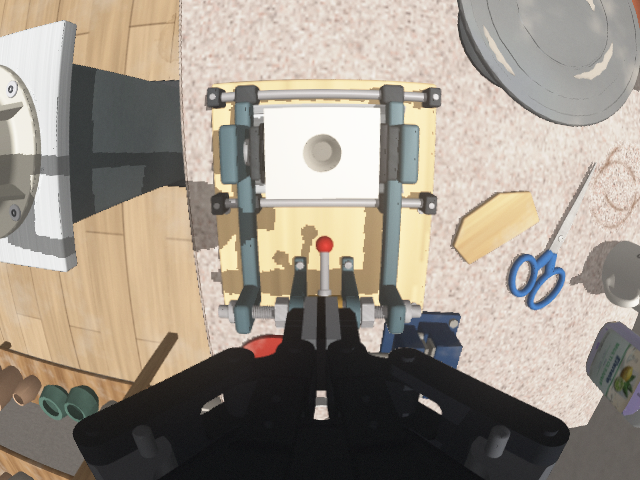

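The mould is shut: the halves span 80 mm with no seam gap (row 153, columns 265–380), and a press plate bears on each side. The arm is clear, so I'm handing in.

```bash
python3 -c "
from rig import job
print(job.sign_off())"
```

```text
the job is handed in; nothing more can be done
None
```

The mould is shut and firmly held, and I handed the job in at about 25 s. I stood the loose half in the bed with its keys facing the sockets and let go. I then turned the turnbuckle about 4.06 rad in four pushes, tops away from the mould.

**Last checks**
- **Torque:** it ran free at about 0.4 N m until about 3.9 rad. From there it climbed at roughly 1.3–1.5 N m/rad, and I stopped at a measured 0.685 N m, inside the 0.6–0.8 firm range.
- **Seam:** the last image shows the halves together, 80 mm across with no gap and tops level, with a press plate on each side. The arm was clear and touching nothing.

**What went wrong or disagreed**
- **Force spike:** in the second push the fingertip rode up on the ball, and the vertical force read 65 N for a moment. That is below the 120 N wrist limit, and only the fingertip was near the bar, but it is above the 40 N allowed for the arm or gripper body. The push still took, and later pushes with a lower tip stayed clean.
- **Cameras:** the wrist and top cameras disagreed by about 3 mm, so I placed the half using the wrist view of both halves together.

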